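Leak-test coupler onto the cooler's tilted nipple

ROBOT

A 6-joint arm with a two-finger parallel gripper is mounted at the origin on the work surface. World frame = base frame: x ahead of the robot, y to its left, z up, the work surface at z = 0. Lengths are in m, angles in rad, forces in N, time in s.
With the tool pointing down it reaches from about 0.275 to 0.975 m from the base axis. Payload 8.4 kg.
Tool frame: the origin (TCP) lies midway between the tips of the shut fingers; the grasp point (between the pads) lies 19 mm behind it; z points along the fingers, y is the line along which they close (so a half turn about z gives the same grasp; the last joint's range is limited). The gripper opens to 92 mm and grips with 3 to 60 N. Pads are 20 mm wide; open, the fingers measure 128 mm over their backs; the gripper's body (75 mm by 189 mm) begins 69 mm behind the grasp point.
Start: joints at [1.332, 0.353, 1.633, -0, 1.155, -0.002], TCP at [0.147, 0.608, 0.215] pointing down, gripper open.
Joint ranges: [-2.63, 2.63], [-0.92, 2.1], [0.06, 2.66], [-1.3, 4.44], [0, 2.69], [-3.02, 3.02]. Speed limits (rad/s): [2.22, 2.22, 2.79, 3.14, 3.14, 3.14].

INTERFACE

Orientations are given as a unit quaternion [w, x, y, z].
In Python, from rig import ctrl, imaging, models gives the robot as it stands.
- The arm moves only by the shell command python3 -m pendant 'ROWS'. ROWS is JSON, a list of rows, each a list of 7 numbers: the turn, a rotation vector about the tool's x, y, z as a fraction of full scale, then the shift along the tool's x, y, z as a fraction of full scale, then the opening, from 0 (shut) to 1 (fully open). In form: [[wx, wy, wz, x, y, z, fingers], ...]. A call has 1 to 12 rows; each row shifts and turns the commanded pose from where the row before left it, along the tool's axes as they then stand; what a row does not reach is not made up. Full scale, the value 1, is 2.5 cm for a shift and 30 degrees for a turn. A row lasts 1/8 s, in which the tool goes at most 62.5 mm and 10.7 degrees, less where a joint would pass 70% of its speed; a pose out of reach is approached as far as the arm can. A call with a number of a shift or a turn outside -1 to 1 is refused whole. A call with a gripper value outside its range is refused whole. The fingers move at their own pace and stop on an object; the grip force is fixed at half the most. Time passes only in rows, so rows that do not move let the fingers close. It gives the time, the measured TCP pose, the force, the opening and the grip force at its end, in the units of the state.
- ctrl.read_state(): the state, without advancing time (a new reading comes with each control period).
- imaging.read_camera(name): name is "side" or "top"; returns a dict with "pixels" (384x512x3 uint8, blue, green, red), "K" (3x3 intrinsics, pixels), "R" (3x3) and "t" (3): a world point X has camera coordinates R X + t. Camera axes: x right, y down, z forward; pixel columns grow to the right and rows downward; lengths in m; the calibration is good to about 2 mm. A picture is of the moment at which its call begins. There is no depth.
- ctrl.hand_in(): hands the job in; it is judged then, once.
Trained networks look in a picture, given as the dict that the camera call returned (one of the last four; its "shot" number tells which), for a name from the list of things; names that differ only in an ending like _2 or _b are one class to them, and where a whole thing is asked for, a point or a joint stands for the part that bears it (a point fixed in the world has none). Each returns a list of dicts, best first, with "score" (0 to 1); they miss things now and then, are a little off and sometimes report something else, mostly with a low value. They report only what shows in the picture. A call takes as long as a camera call.
- models.spot_in(target, picture): "bbox" ([left, top, right, bottom] in pixels, round what is visible of it).
- models.masks_of(target, picture): "mask" (384x512 bool, what is visible of it) and "bbox" ([left, top, right, bottom] in pixels, round what is visible of it).
The state is a dict: "time": time; "joint_positions": joint angles; "qd": joint speeds; "joint_efforts": joint torques, N m; "tcp_pos": TCP position; "tool_rot": TCP orientation; "contact_force": force on the tool from outside, world axes, zero at the start; "wrist_torque": the same for the moment, N m; "opening": opening from 0.0 (shut) to 1.0 (fully open); "finger_force": force on a finger pad.
Only numpy, scipy, OpenCV 4.12 (cv2) and the standard library are available. Lean on these libraries where they do the work, as an engineer would, in place of code of your own. Each camera call takes 0.05 s, during which the arm holds its last target. There are 200 camera calls.

TASK

Leak-test the liquid cooler: pull the blue-headed test coupler straight up off its parking stem, against the stem's sprung detent, and push it squarely onto the cooler's tilted brass nipple until it snaps over and its mouth presses the red sprung collar down by more than half of its travel. Finish while still holding the coupler in the gripper, pressed down square against that spring; do not let go. Leave the yellow-headed coupler parked and do not disturb the other things on the bench.

Things in the scene. Friction and masses are not known exactly. Their poses are not given: they have to be found in the camera images.
- coupler: Blue-headed test coupler, 0.13-0.21 kg, 76 mm long, parked upright mouth down. Origin: centre of its open mouth (lower end); z runs from mouth to head. Lower 36 mm: round silver sleeve, 31 mm outside. Bore: a lip of 21.4 mm bore from the mouth to 8 mm deep, then 26.4 mm bore to 36 mm deep, closed above. Its turn about its own axis does not matter on the nipple.
- coupler_head (a point): Middle of the coupler's square blue grip head, on its axis 56 mm from the mouth. The head is 32 x 32 mm, 40 mm tall (36 to 76 mm from the mouth), flats facing the coupler's own +-x and +-y, a small white dial in its top. Axes as the coupler's.
- dock_blue: Fixed grey base, 70 x 70 x 20 mm, of the blue coupler. Origin: centre of underside, z up. On it a steel stem, 18 mm diameter, 30 mm tall, inside the coupler, whose mouth rests on the base. Two sprung balls in the stem (12.5 mm up, +-y sides, 3.3 mm proud) hold the coupler's lip: it pulls off straight up at 5 to 10 N and is free when raised 30 mm.
- nipple: Fixed brass stem on the cooler, 18 mm diameter, 40 mm long, the last 9 mm tapering to 9 mm. Origin: centre of its foot, 64 mm above the bench. Its z runs along the stem to the free end and leans 0.45 rad (26 degrees) from vertical towards its own -x side, which faces the robot, turned up to 0.5 rad either way.
- nipple_snap (a point): Point on the nipple's axis, 26 mm from its foot, between two sprung balls on the stem's +-y sides, each 3.3 mm proud. The coupler's lip is pushed over them (4 to 8 N, then the resistance drops) and has snapped past when the coupler's mouth is 14 mm from the foot. Axes as the nipple's.
- collar (a joint): Red sprung collar round the nipple, 34 mm diameter, pushed down the stem by the coupler's mouth. Value in m: 0 at rest (top 18 mm from the nipple's foot), 0.012 at its lower stop (top 6 mm from the foot). Spring about 4 N at the start plus 0.6 N per mm (9 N at 8 mm). If the coupler is let go, the spring pushes it back to 0 to 4 mm.
- cooler: The cooler on its fixed stand: steel foot 110 x 110 x 8 mm, copper plate, round black pump head 72 mm in diameter, 44 mm high, from which the nipple's boss rises. Origin: centre of the underside, z up.
- coupler_yellow: Yellow-headed coupler of the same shape, parked on its own dock: to be left parked. Origin: centre of its mouth.
- dock_yellow: The fixed grey dock of the yellow-headed coupler, the same as dock_blue. Origin: centre of the underside.
- spray_a: Clear spray bottle, 52 mm across, 165 mm tall; a bystander, to be left alone. Origin: underside or middle of its length.
- spray_b: Second clear spray bottle, the same; a bystander, to be left alone. Origin: underside or middle of its length.
- screwdriver: Orange-handled screwdriver lying flat; a bystander, to be left alone. Origin: underside or middle of its length.
- brush: Blue-handled brush lying flat; a bystander, to be left alone. Origin: underside or middle of its length.
- fan: Black 80 x 80 x 25 mm case fan lying flat; a bystander, to be left alone. Origin: underside or middle of its length.
- hard_disk: Silver hard disk, 147 x 101 x 26 mm, lying flat; a bystander, to be left alone. Origin: underside or middle of its length.
- jar: Small white jar of paste with blue cap, 44 mm across, 45 mm tall; a bystander, to be left alone. Origin: underside or middle of its length.

How it is judged:
On the way, in this order (a step that is already met when the one before it is completed fails the run):
1. the blue-headed coupler is held in the gripper, pulled clear of its parking stem (z of coupler in the frame of dock_blue above 0.055 m and contact force between the fingers and coupler above 1 N), for 0.2 s.
2. the coupler has snapped over the nipple squarely and presses the collar down more than half of its travel (z of coupler in the frame of nipple between 0.003 and 0.0125 m and x of coupler in the frame of nipple between -0.004 and 0.004 m and y of coupler in the frame of nipple between -0.004 and 0.004 m and angle between the z axis of coupler and the z axis of nipple, either way round below 0.14 rad and value of joint collar above 0.006 m), for 0.3 s.
At the end, for the whole second after the job is handed in: The blue-headed coupler sits snapped on the nipple, its mouth 3 to 12.5 mm from the nipple's foot and within 4 mm of its axis, square to it within 0.14 rad, and presses the collar down more than 6 mm with at least 4 N, still and held by the fingers; the yellow-headed coupler is still parked (all of step 2 and contact force between the fingers and coupler above 2 N and contact force between coupler and nipple above 4 N and linear speed of coupler below 0.02 m/s and distance of coupler_yellow from where it was at the start of the episode below 0.02 m); the arm keeps its last pose, push and grip.
It fails at once if the yellow-headed coupler is pulled or knocked more than 20 mm (distance of coupler_yellow from where it was at the start of the episode above 0.02 m).
It fails at once if a bystander is shoved more than 40 mm (distance of any of spray_a, spray_b, screwdriver, brush, fan, hard_disk, jar from where it was at the start of the episode above 0.04 m).
It also fails if it takes over 42 s, if anything falls off the work surface, if the arm or the gripper's body presses on something with over 40 N, if the wrist force passes 120 N, or if a joint passes its speed limit or range.

## Working session

There is one attempt and no reset: what is moved stays moved. The work goes in short steps, Python scripts to look and compute and a shell command to move; the robot and the scene stay as the last step left them, time stands still between calls to the robot, and variables do not carry over. Pictures are saved under pics/ and viewed, at most 10 in all, crops included, and the job is handed in when it is done.

```bash
ls; mkdir -p pics; cat > h.py <<'E'
import numpy as np, cv2
from rig import ctrl, imaging, models
def ray(c,u,v):
    d=np.linalg.inv(c["K"])@[u,v,1]; return -c["R"].T@c["t"], c["R"].T@d
def onz(c,u,v,z):
    o,d=ray(c,u,v); return o+d*(z-o[2])/d[2]
def proj(c,X):
    p=c["K"]@(c["R"]@np.asarray(X,float)+c["t"]); return p[:2]/p[2]
def tri(c1,p1,c2,p2):
    o1,d1=ray(c1,*p1);o2,d2=ray(c2,*p2)
    s=np.linalg.lstsq(np.c_[d1,-d2],o2-o1,rcond=None)[0]
    a=o1+s[0]*d1;b=o2+s[1]*d2
    return (a+b)/2,np.linalg.norm(a-b)
E
python3 - <<'E'
from h import *
s=imaging.read_camera("side");t=imaging.read_camera("top")
for n,c in(("side",s),("top",t)):
    cv2.imwrite(f"pics/{n}0.png",c["pixels"]); print(n,"cam",np.round(-c["R"].T@c["t"],3),"fwd",c["R"][2].round(2),c["K"][0,0])
    for k in["coupler","coupler_head","nipple","collar","cooler","dock_blue","coupler_yellow","dock_yellow"]:
        print(k,[(round(m["score"],2),np.round(m["bbox"]).tolist()) for m in models.masks_of(k,c)[:2]])
E
```

```text
pics
side cam [ 0.424 -1.04   0.749] fwd [ 0.09  0.87 -0.49] 399.45447748860204
coupler [(0.7, [236.0, 200.0, 245.0, 222.0])]
coupler_head [(0.59, [233.0, 199.0, 243.0, 224.0])]
nipple [(0.52, [234.0, 169.0, 242.0, 182.0])]
collar [(0.61, [304.0, 190.0, 350.0, 219.0])]
cooler [(0.9, [222.0, 173.0, 255.0, 208.0]), (0.47, [322.0, 267.0, 388.0, 282.0])]
dock_blue []
coupler_yellow [(0.91, [254.0, 244.0, 268.0, 278.0]), (0.65, [235.0, 173.0, 241.0, 180.0])]
dock_yellow [(0.58, [249.0, 266.0, 280.0, 290.0])]
top cam [0.305 0.083 1.154] fwd [ 0.21  0.02 -0.98] 405.53213044285155
coupler [(0.7, [272.0, 208.0, 282.0, 224.0])]
coupler_head [(0.7, [272.0, 209.0, 282.0, 225.0]), (0.7, [199.0, 199.0, 204.0, 207.0])]
nipple [(0.56, [354.0, 202.0, 380.0, 229.0])]
collar [(0.61, [195.0, 203.0, 203.0, 205.0])]
cooler [(0.93, [178.0, 189.0, 222.0, 225.0]), (0.73, [109.0, 210.0, 129.0, 226.0])]
dock_blue [(0.88, [259.0, 206.0, 288.0, 238.0])]
coupler_yellow [(0.58, [360.0, 203.0, 379.0, 219.0]), (0.25, [359.0, 275.0, 424.0, 331.0])]
dock_yellow [(0.77, [352.0, 200.0, 381.0, 224.0])]
```

```bash
python3 - <<'E'
import cv2
a=cv2.imread("pics/side0.png")[140:320,200:400];b=cv2.imread("pics/top0.png")[160:280,160:400]
cv2.imwrite("pics/sidec.png",cv2.resize(a,None,fx=3.3,fy=3.3,interpolation=2));cv2.imwrite("pics/topc.png",cv2.resize(b,None,fx=3.3,fy=3.3,interpolation=2))
E
```

```text
(no output)
```

View pics/side0.png

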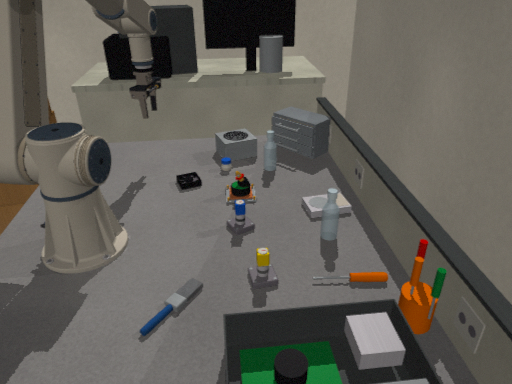

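View pics/sidec.png

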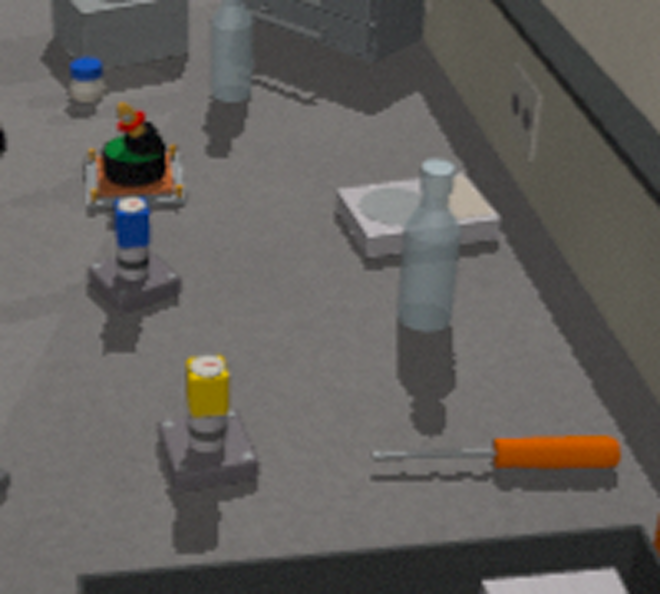

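View pics/topc.png

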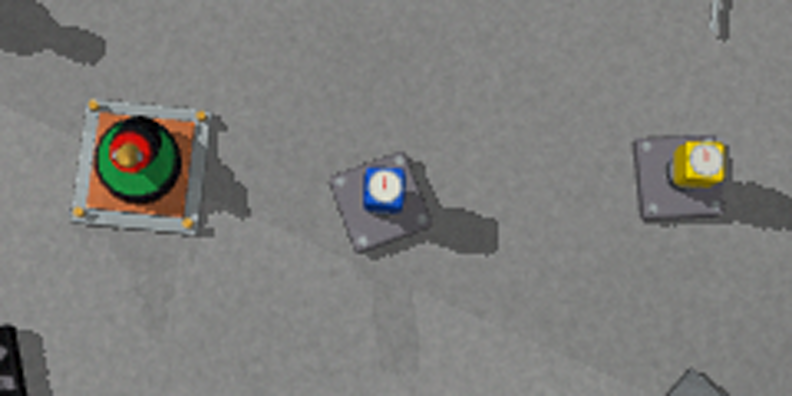

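The side view shows the blue coupler at about (240,210), the cooler at (240,188) and yellow at (262,258). In the top view, the blue dial is at about (276,216) and the brass tip at about (198,206), leaning towards the robot (down in the image).

```bash
python3 - <<'E'
from h import *
s=imaging.read_camera("side");t=imaging.read_camera("top")
print("blue dial", onz(t,276.4,216.4,.096).round(4))
for n,c,(u0,u1,v0,v1) in(("side",s,(225,255,165,230)),("top",t,(180,300,190,240))):
    p=c["pixels"].astype(int)[v0:v1,u0:u1]; hsv=cv2.cvtColor(c["pixels"],cv2.COLOR_BGR2HSV)[v0:v1,u0:u1].astype(int)
    H,S,V=hsv[...,0],hsv[...,1],hsv[...,2]
    for k,m in dict(red=((H<6)|(H>172))&(S>150)&(V>60),brass=(H>=8)&(H<28)&(S>110)&(V>60),blue=(H>105)&(H<130)&(S>120)).items():
        nn,l,st,ce=cv2.connectedComponentsWithStats(m.astype(np.uint8))
        print(n,k,[(st[i,4],(ce[i]+[u0,v0]).round(2).tolist(),(st[i,:4]+[u0,v0,0,0]).tolist()) for i in range(1,nn) if st[i,4]>2])
a=s["pixels"][162:212,220:260];b=t["pixels"][186:236,174:224]
f=lambda x:cv2.resize(x,None,fx=8,fy=8,interpolation=0)
cv2.imwrite("pics/z.png",np.hstack([f(a),f(b)]))
E
```

```text
blue dial [0.4757 0.0443 0.096 ]
side red [(np.int32(16), [239.81, 176.81], [236, 174, 8, 6])]
side brass [(np.int32(25), [238.0, 173.96], [236, 171, 6, 7]), (np.int32(13), [241.15, 179.38], [239, 178, 5, 4]), (np.int32(135), [240.55, 194.33], [227, 184, 28, 17])]
side blue [(np.int32(3), [234.67, 200.67], [234, 200, 2, 2]), (np.int32(106), [239.66, 208.75], [235, 203, 10, 12])]
top red [(np.int32(71), [199.92, 204.62], [194, 200, 12, 12])]
top brass [(np.int32(6), [188.0, 191.5], [187, 191, 3, 2]), (np.int32(42), [192.24, 197.0], [189, 194, 11, 10]), (np.int32(5), [220.6, 194.8], [220, 194, 2, 3]), (np.int32(276), [205.7, 214.59], [186, 196, 33, 33]), (np.int32(42), [197.98, 206.67], [195, 203, 7, 9]), (np.int32(5), [193.0, 206.0], [193, 204, 1, 5]), (np.int32(6), [183.33, 223.83], [182, 223, 3, 3])]
top blue [(np.int32(3), [206.0, 196.67], [205, 196, 3, 2]), (np.int32(68), [274.65, 219.43], [270, 211, 13, 14]), (np.int32(13), [280.54, 212.46], [277, 211, 6, 6])]
```

View pics/z.png

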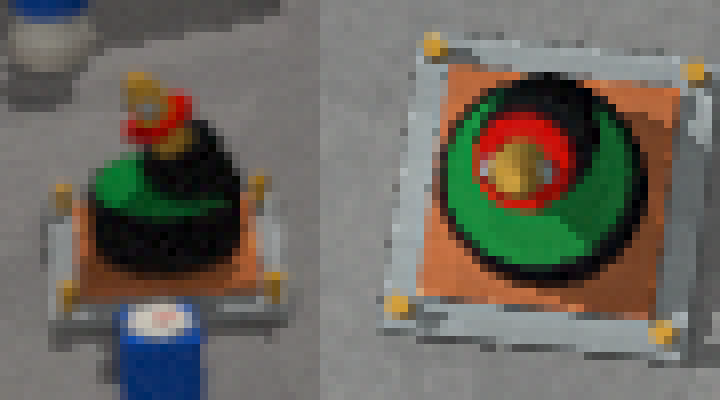

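The zoom clearly shows the red collar, the brass tip and both balls. In the top view the balls are at about (194.8,207.5) and (202.1,207.5). I'll fit silhouettes in both views.

```bash
cat > fit.py <<'E'
from h import *
from scipy.optimize import differential_evolution as DE
S=6
def hullmask(c,P,win):
    u0,u1,v0,v1=win
    q=(c["K"]@(c["R"]@P.T+c["t"][:,None])); q=(q[:2]/q[2]).T
    q=((q-[u0,v0]+.5)*S-.5).astype(np.float32)
    m=np.zeros(((v1-v0)*S,(u1-u0)*S),np.uint8)
    cv2.fillConvexPoly(m,np.round(cv2.convexHull(q)*16).astype(int),1,shift=4); return m
def down(m): return cv2.resize(m.astype(np.float32),None,fx=1/S,fy=1/S,interpolation=cv2.INTER_AREA)
def hsv(c,win):
    u0,u1,v0,v1=win; h=cv2.cvtColor(c["pixels"],cv2.COLOR_BGR2HSV)[v0:v1,u0:u1].astype(int); return h[...,0],h[...,1],h[...,2]
def big(m):
    n,l,st,_=cv2.connectedComponentsWithStats(m.astype(np.uint8)); return l==1+st[1:,4].argmax()
def fillhull(m):
    p=cv2.findNonZero(m.astype(np.uint8)); o=np.zeros(m.shape,np.uint8); cv2.fillConvexPoly(o,cv2.convexHull(p),1); return o.astype(float)
A=np.linspace(0,2*np.pi,24,endpoint=False)
circ=lambda r,z:np.c_[r*np.cos(A),r*np.sin(A),0*A+z]
def Rn(yaw,lean=.45):
    cy,sy=np.cos(yaw),np.sin(yaw);c,s=np.cos(lean),np.sin(lean)
    return np.array([[cy,-sy,0],[sy,cy,0],[0,0,1]])@np.array([[c,0,-s],[0,1,0],[s,0,c]])
STEM=np.r_[circ(.009,.018),circ(.009,.031),circ(.0045,.040)]
E
cat > run.py <<'E'
from fit import *
s=imaging.read_camera("side");t=imaging.read_camera("top")
W={'s':(228,252,166,188),'t':(184,214,194,218)};C={'s':s,'t':t}
U={}
for k in'st':
    H,Sa,V=hsv(C[k],W[k])
    red=((H<7)|(H>170))&(Sa>140)&(V>50)
    br=(H>=8)&(H<30)&(Sa>90)&(V>50)
    lo=np.zeros_like(red); 
    if k=='s': br[12:]=0   # lower brass/copper away
    else: yy,xx=np.mgrid[194:218,184:214]; br&=(np.hypot(xx-198,yy-206.5)<6)
    U[k]=(red,br); 
def err(p,ret=False):
    x,y,yaw,h=p; R=Rn(yaw);o=np.array([x,y,.064]);e=0
    for k in'st':
        st=hullmask(C[k],STEM@R.T+o,W[k])
        co=hullmask(C[k],np.r_[circ(.017,.018),circ(.017,.018-h)]@R.T+o,W[k])
        e+=np.abs(down(st)-U[k][1]).sum()+np.abs(down(((co>0)&(st==0)))-U[k][0]).sum()
    return e
r=DE(err,[(.4,.56),(.15,.32),(-.6,.6),(.004,.009)],seed=1,popsize=20,maxiter=120,tol=1e-6)
print("nipple foot x,y,yaw,h",r.x.round(4),r.fun,[ (int(U[k][0].sum()),int(U[k][1].sum())) for k in'st'])
o=np.r_[r.x[:2],.064];R=Rn(r.x[2])
print("tip",(o+R@[0,0,.04]).round(4),"balls in top",[proj(t,o+R@[0,q*.0105,.026]).round(1).tolist() for q in(1,-1)])
# head
W={'s':(225,255,195,226),'t':(262,292,202,232)};U={}
for k in'st':
    H,Sa,V=hsv(C[k],W[k]); m=big((H>100)&(H<135)&(Sa>110)); U[k]=fillhull(m)
Q=np.array([[a,b,c] for a in(-.016,.016) for b in(-.016,.016) for c in(.056,.096)])
def e2(p,ks='st'):
    c,s_=np.cos(p[2]),np.sin(p[2]);P=Q@np.array([[c,-s_,0],[s_,c,0],[0,0,1]]).T+[p[0],p[1],0]
    return sum(np.abs(down(hullmask(C[k],P,W[k]))-U[k]).sum() for k in ks)
for ks in('st','t'):
    r=DE(e2,[(.43,.52),(0,.09),(-.8,.8)],args=(ks,),seed=1,popsize=20,maxiter=80);print("head x,y,yaw",ks,r.x.round(4),r.fun)
print(ctrl.read_state()["tool_rot"],ctrl.read_state()["opening"],ctrl.read_state()["tcp_pos"])
E
python3 run.py
```

```text
nipple foot x,y,yaw,h [ 0.4977  0.2521 -0.1628  0.0043] 58.41666793823242 [(19, 27), (78, 49)]
tip [0.4806 0.2549 0.1   ] balls in top [[194.5, 205.5], [202.1, 207.4]]
head x,y,yaw st [ 0.4767  0.0453 -0.0327] 94.44444489479065
head x,y,yaw t [0.4757 0.0451 0.0776] 37.66666691750288
[-1.40369639e-05  1.18125313e-01  9.92998696e-01  6.25346891e-06] 0.9978518433450814 [0.14660968 0.60755736 0.21460366]
```

```bash
cat >> run.py <<'E'
print("---")
f=lambda x,y:(174+(x-320)/8-.5,186+y/8-.5)
P=[onz(t,*f(*q),.02)[:2] for q in((433,45),(695,72),(398,305),(662,332))]
print("screws",np.round(P,4).tolist(),"centre",np.mean(P,0).round(4)); d=P[0]-P[1];e=P[0]-P[2];print("yaw",np.arctan2(-d[0],d[1]),np.arctan2(e[1],e[0]))
W={'s':(228,252,166,188),'t':(184,214,194,218)};U={}
for k in'st':
    H,Sa,V=hsv(C[k],W[k]); red=((H<7)|(H>170))&(Sa>140)&(V>50); br=(H>=8)&(H<30)&(Sa>90)&(V>50)
    if k=='s': br[12:]=0
    else: br&=(np.hypot(xx-198,yy-206.5)<6)
    U[k]=(red,br)
from scipy.optimize import minimize
for yaw in np.arange(-.4,.41,.1):
    r=DE(lambda p:err([p[0],p[1],yaw,.006]),[(.48,.52),(.23,.27)],seed=2,maxiter=40)
    o=np.r_[r.x,.064];R=Rn(yaw)
    print(yaw.round(2),r.x.round(4),round(r.fun,1),"tip",(o+R@[0,0,.04]).round(4),"balls t",[proj(t,o+R@[0,q*.0105,.026]).round(1).tolist() for q in(1,-1)],"s",proj(s,o+R@[0,-.0105,.026]).round(1))
E
python3 run.py | sed -n '/---/,$p'
```

```text
---
screws [[0.5399, 0.3003], [0.5378, 0.2057], [0.4458, 0.3014], [0.4439, 0.2078]] centre [0.4919 0.2538]
yaw -0.02224685142113307 -0.012270690953865418
-0.4 [0.497  0.2504] 60.9 tip [0.481  0.2571 0.1   ] balls t [[194.6, 204.7], [201.4, 208.2]] s [236.9 175.2]
-0.3 [0.4973 0.2509] 59.1 tip [0.4807 0.2561 0.1   ] balls t [[194.6, 205.1], [201.8, 207.9]] s [237.2 175.3]
-0.2 [0.4975 0.252 ] 59.0 tip [0.4805 0.2555 0.1   ] balls t [[194.4, 205.4], [201.9, 207.6]] s [237.4 175.3]
-0.1 [0.4977 0.253 ] 59.5 tip [0.4804 0.2548 0.1   ] balls t [[194.4, 205.8], [202.0, 207.2]] s [237.7 175.3]
-0.0 [0.4976 0.2539] 61.0 tip [0.4802 0.2539 0.1   ] balls t [[194.4, 206.3], [202.2, 206.9]] s [238.  175.3]
0.1 [0.4974 0.2547] 64.1 tip [0.4801 0.253  0.1   ] balls t [[194.5, 206.7], [202.3, 206.6]] s [238.2 175.4]
0.2 [0.4974 0.2556] 67.1 tip [0.4804 0.2521 0.1   ] balls t [[194.6, 207.0], [202.4, 206.1]] s [238.6 175.4]
0.3 [0.4972 0.2564] 70.9 tip [0.4806 0.2513 0.1   ] balls t [[194.7, 207.4], [202.5, 205.7]] s [238.9 175.3]
0.4 [0.497  0.2573] 75.7 tip [0.4809 0.2505 0.1   ] balls t [[194.9, 207.7], [202.4, 205.3]] s [239.2 175.3]
```

Measurements agree. The cooler yaw is about 0 and the balls give a nipple yaw of about 0. The foot is at (0.4976, 0.2536) and the tip at (0.480, 0.254, 0.100). The blue axis is at (0.476, 0.045). Moving above blue with yaw 0.

```bash
python3 -m pendant '[[0,0,-0.225,0,0,0,1],[0,0,-0.225,0,0,0,1],[0,0,0,-0.57,-0.98,0,1],[0,0,0,-0.57,-0.98,0,1],[0,0,0,-0.57,-0.98,0,1],[0,0,0,-0.57,-0.98,0,1],[0,0,0,-0.57,-0.98,0,1],[0,0,0,-0.57,-0.98,0,1],[0,0,0,-0.57,-0.98,0,1],[0,0,0,-0.57,-0.98,0,1],[0,0,0,-0.57,-0.98,0,1],[0,0,0,-0.57,-0.98,0,1]]'; python3 -m pendant '[[0,0,0,-0.57,-0.98,0,1],[0,0,0,-0.57,-0.98,0,1],[0,0,0,-0.57,-0.98,0,1],[0,0,0,-0.57,-0.98,0,1],[0,0,0,-0.57,-0.98,0,1],[0,0,0,-0.57,-0.98,0,1],[0,0,0,-0.57,-0.98,0,1],[0,0,0,-0.57,-0.98,0,1],[0,0,0,-0.57,-0.98,0,1],[0,0,0,-0.57,-0.98,0,1]]'
```

```text
time: 2.7
tcp_pos: [0.2892, 0.3616, 0.2147]
tool_rot: [0.0, 0.001, 1.0, 0.0]
contact_force: [0.8, -0.0, 0.0]
opening: 1.0
finger_force: 0.0
time: 3.95
tcp_pos: [0.4315, 0.1164, 0.2148]
tool_rot: [0.0, 0.001, 1.0, 0.0]
contact_force: [0.4, -0.3, 0.4]
opening: 1.001
finger_force: 0.0
```

```bash
python3 -m pendant '[[0,0,0,-0.59,-0.95,0,1],[0,0,0,-0.59,-0.95,0,1],[0,0,0,-0.59,-0.95,0,1],[0,0,0,0,0,1,1],[0,0,0,0,0,1,1],[0,0,0,0,0,1,1],[0,0,0,0,0,1,1],[0,0,0,0,0,0,1]]'; python3 - <<'E'
from h import *
s=imaging.read_camera("side");t=imaging.read_camera("top")
a=s["pixels"][150:240,195:285];b=t["pixels"][170:260,230:320]
cv2.imwrite("pics/g.png",np.hstack([cv2.resize(x,None,fx=4.4,fy=4.4,interpolation=0) for x in(a,b)]))
E
```

```text
time: 4.95
tcp_pos: [0.474, 0.0458, 0.1134]
tool_rot: [-0.002, 0.001, 1.0, -0.0]
contact_force: [-0.8, 0.7, 0.5]
opening: 0.999
finger_force: 0.0
```

View pics/g.png

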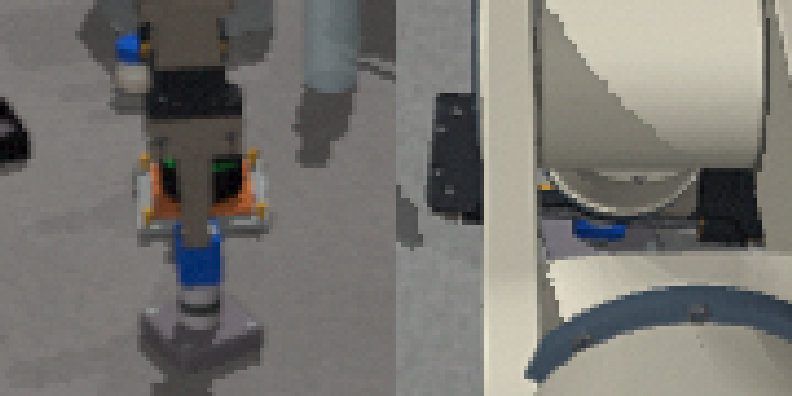

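The side view shows the near finger at about x=197 in the crop, centred in front of the blue head at 199, so it is aligned. Descending and gripping.

```bash
python3 -m pendant '[[0,0,0,-0.05,0,0.8,1],[0,0,0,0,0,0.8,1],[0,0,0,0,0,0.65,1],[0,0,0,0,0,0,1],[0,0,0,0,0,0,0],[0,0,0,0,0,0,0],[0,0,0,0,0,0,0],[0,0,0,0,0,0,0],[0,0,0,0,0,0,0],[0,0,0,0,0,0,0]]'
```

```text
time: 6.3
tcp_pos: [0.4764, 0.0459, 0.0583]
tool_rot: [-0.0, 0.001, 1.0, -0.0]
contact_force: [-0.2, -0.4, 0.3]
opening: 0.37
finger_force: 0.4
```

```bash
python3 -m pendant '[[0,0,0,0,0,0,0],[0,0,0,0,0,0,0],[0,0,0,0,0,0,0]]'
```

```text
time: 6.68
tcp_pos: [0.4764, 0.0459, 0.0583]
tool_rot: [-0.0, 0.001, 1.0, -0.0]
contact_force: [-0.6, -0.5, 1.3]
opening: 0.348
finger_force: 30.0
```

Gripped squarely (32 mm, 30 N). Pulling straight up.

```bash
python3 -m pendant '[[0,0,0,0,0,-0.3,0],[0,0,0,0,0,-0.3,0],[0,0,0,0,0,-0.3,0],[0,0,0,0,0,-0.3,0],[0,0,0,0,0,-0.4,0],[0,0,0,0,0,-0.8,0],[0,0,0,0,0,-0.8,0],[0,0,0,0,0,-0.8,0],[0,0,0,0,0,-0.8,0],[0,0,0,0,0,-0.8,0],[0,0,0,0,0,0,0],[0,0,0,0,0,0,0]]'; python3 - <<'E'
from h import *
s=imaging.read_camera("side");t=imaging.read_camera("top")
st=ctrl.read_state(); print(st["tcp_pos"],st["tool_rot"])
a=s["pixels"][110:240,195:285]
cv2.imwrite("pics/l.png",cv2.resize(a,None,fx=4.4,fy=4.4,interpolation=0))
E
```

```text
time: 8.18
tcp_pos: [0.476, 0.0459, 0.1979]
tool_rot: [-0.0, 0.001, 1.0, -0.0]
contact_force: [-0.5, 0.3, -1.8]
opening: 0.343
finger_force: 30.0
[0.47584359 0.04587802 0.19751647] [-7.07102896e-04  5.76339740e-04  9.99999582e-01 -5.74066354e-05]
```

View pics/l.png

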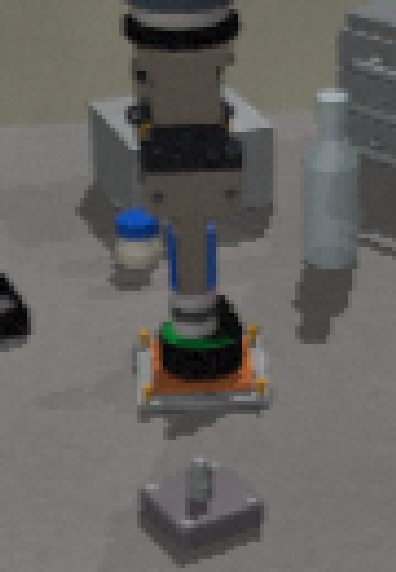

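The coupler is free, upright in the fingers, and its stem is bare at about crop (200,480). Tilting and moving to a pre-insertion pose 20 mm clear of the nipple tip.

```bash
python3 -m pendant '[[0,-0.286,0,0,0.92,0,0],[0,-0.286,0,0,0.92,0,0],[0,-0.286,0,0,0.92,0,0],[0,0,0,0,0.92,0,0],[0,0,0,0,0.92,0,0],[0,0,0,0,0.92,0,0],[0,0,0,0.5,0.92,0,0],[0,0,0,0.5,0.92,0,0],[0,0,0,0.5,0.95,0,0],[0,0,0,0,0,0.5,0],[0,0,0,0,0,0.5,0],[0,0,0,0,0,0,0]]'
cat > chk.py <<'E'
import sys
from h import *
from scipy.spatial.transform import Rotation as Ro
s=imaging.read_camera("side");t=imaging.read_camera("top");st=ctrl.read_state()
q=np.array(st["tool_rot"]);R=Ro.from_quat(q[[1,2,3,0]]).as_matrix();p=np.array(st["tcp_pos"])
foot=np.array([.4976,.2536,.064]);a=np.array([-.435,.009,.9])
m=p+R@[0,0,.0383]
print("tcp",p.round(4),"tz",R[:,2].round(3),"mouth along",np.dot(m-foot,a).round(4),"lateral in tool",(R.T@(foot+a*np.dot(m-foot,a)-m)).round(4),"F",np.array(st["contact_force"]).round(1),st["opening"])
print("proj side: mouth",proj(s,m).round(1),"tip",proj(s,foot+a*.04).round(1),"top: mouth",proj(t,m).round(1),proj(t,foot+a*.04).round(1))
a_=s["pixels"][130:215,205:275];b=t["pixels"][160:245,165:235]
cv2.imwrite(sys.argv[1],np.hstack([cv2.resize(x,None,fx=5.7,fy=6.5 if 0 else 5.7,interpolation=0) for x in(a_,b)]))
E
python3 chk.py pics/p.png
```

```text
time: 9.78
tcp_pos: [0.4537, 0.2523, 0.158]
tool_rot: [0.222, 0.001, 0.975, -0.001]
contact_force: [0.3, -0.9, -1.2]
opening: 0.344
finger_force: 30.0
tcp [0.454  0.2528 0.1592] tz [ 0.434 -0.002 -0.901] mouth along 0.0663 lateral in tool [0.0021 0.0015 0.0001] F [ 0.3  0.3 -1.4] 0.3447811889979541
proj side: mouth [233.1 165.2] tip [236. 171.] top: mouth [196. 210.] [197.3 208. ]
```

View pics/p.png

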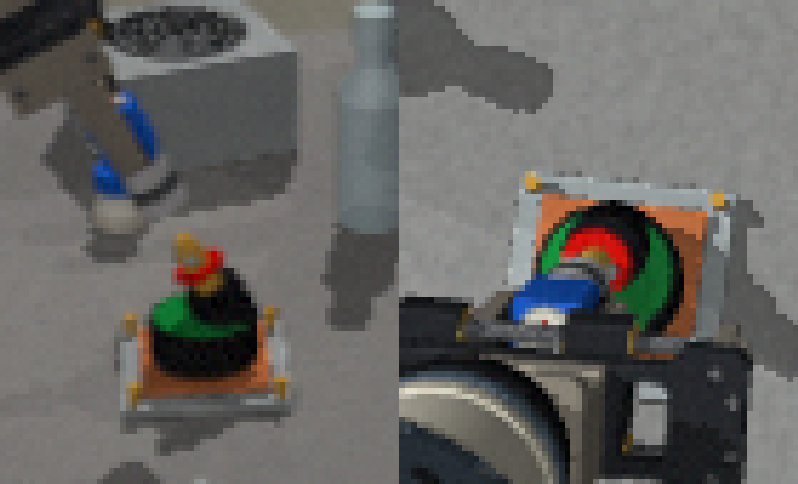

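Side view: mouth at about crop (158,188), tip at (183,238), axes parallel. The coupler should shift about 2–4 mm in tool +x. Quick check of the dial and mouth projection in both views.

```bash
cat > c2.py <<'E'
from fit import *
from scipy.spatial.transform import Rotation as Ro
s=imaging.read_camera("side");t=imaging.read_camera("top");st=ctrl.read_state()
q=np.array(st["tool_rot"]);R=Ro.from_quat(q[[1,2,3,0]]).as_matrix();p=np.array(st["tcp_pos"])
R0=R@np.diag([-1,1,-1]) # coupler axes
HEAD=np.array([[a,b,c] for a in(-.016,.016) for b in(-.016,.016) for c in(.036,.076)])
SL=np.r_[circ(.0155,0),circ(.0155,.036)]
C={'s':s,'t':t};W={'s':(215,240,138,172),'t':(180,212,196,222)}
m0=p+R@[0,0,.0383]
print("dial pred top",proj(t,m0+R0[:,2]*.076).round(1))
for k in'st':
    H,Sa,V=hsv(C[k],W[k]); b=big((H>100)&(H<135)&(Sa>110)); print(k,"blue px",b.sum(),"bbox",cv2.boundingRect(b.astype(np.uint8)),W[k])
    h=down(hullmask(C[k],HEAD@R0.T+m0,W[k]))>.5; print("pred head bbox",cv2.boundingRect(h.astype(np.uint8)))
    sl=down(hullmask(C[k],SL@R0.T+m0,W[k]))>.5; print("pred sleeve bbox",cv2.boundingRect(sl.astype(np.uint8)))
    im=cv2.resize(C[k]["pixels"][W[k][2]:W[k][3],W[k][0]:W[k][1]],None,fx=12,fy=12,interpolation=0)
    for P,col in((HEAD,(0,255,255)),(SL,(255,0,255))):
        qq=np.array([proj(C[k],x) for x in P@R0.T+m0]);qq=((qq-[W[k][0],W[k][2]]+.5)*12).astype(np.float32)
        cv2.polylines(im,[cv2.convexHull(qq).astype(int)],True,col,1)
    o=np.array([.4976,.2536,.064]);qq=np.array([proj(C[k],x) for x in STEM@Rn(-.02).T+o]);cv2.polylines(im,[cv2.convexHull(((qq-[W[k][0],W[k][2]]+.5)*12).astype(np.float32)).astype(int)],True,(0,255,0),1)
    C[k+'i']=im
h=max(C['si'].shape[0],C['ti'].shape[0]);pad=lambda i:cv2.copyMakeBorder(i,0,h-i.shape[0],0,0,0)
cv2.imwrite("pics/ov.png",np.hstack([pad(C['si']),pad(C['ti'])]))
E
python3 c2.py
```

```text
dial pred top [190.  218.6]
s blue px 39 bbox (11, 7, 7, 13) (215, 240, 138, 172)
pred head bbox (4, 7, 14, 16)
pred sleeve bbox (10, 17, 12, 13)
t blue px 83 bbox (4, 12, 16, 8) (180, 212, 196, 222)
pred head bbox (4, 12, 16, 14)
pred sleeve bbox (7, 9, 15, 15)
```

View pics/ov.png

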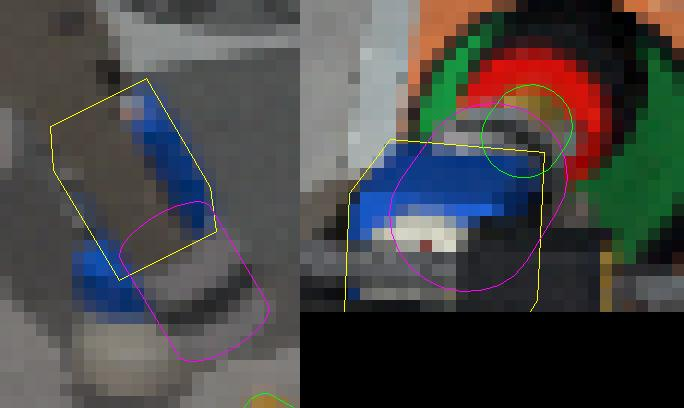

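The overlay matches the held coupler to within a pixel, so the geometry is trustworthy. Correcting the lateral offset and advancing until the tip is just inside the mouth.

```bash
python3 -m pendant '[[0,0,0,0.085,0.06,0,0],[0,0,0,0,0,0.4,0],[0,0,0,0,0,0.4,0],[0,0,0,0,0,0.3,0],[0,0,0,0,0,0.2,0],[0,0,0,0,0,0,0],[0,0,0,0,0,0,0]]'; python3 chk.py pics/q.png
```

```text
time: 10.85
tcp_pos: [0.466, 0.2552, 0.1294]
tool_rot: [0.223, 0.001, 0.975, -0.0]
contact_force: [-0.1, 0.7, -1.6]
opening: 0.349
finger_force: 30.0
tcp [0.4661 0.2553 0.1296] tz [ 0.435 -0.    -0.901] mouth along 0.0345 lateral in tool [ 0.0001 -0.0014  0.    ] F [ 0.3  0.5 -2.5] 0.3428928099394695
proj side: mouth [236.7 172. ] tip [236. 171.] top: mouth [197.2 207.3] [197.3 208. ]
```

View pics/q.png

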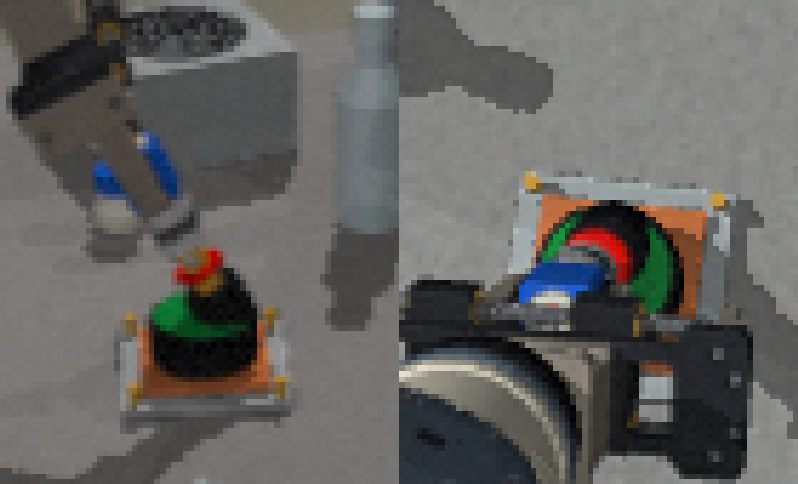

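The tip is inside the mouth with no side force. Pushing over the balls.

```bash
python3 -m pendant '[[0,0,0,0,-0.04,0.1,0],[0,0,0,0,0,0.15,0],[0,0,0,0,0,0.15,0],[0,0,0,0,0,0,0]]'; python3 -m pendant '[[0,0,0,0,0,0.15,0],[0,0,0,0,0,0.15,0],[0,0,0,0,0,0.12,0],[0,0,0,0,0,0,0]]'; python3 chk.py pics/r.png
```

```text
time: 11.45
tcp_pos: [0.4702, 0.2539, 0.1198]
tool_rot: [0.222, 0.001, 0.975, -0.0]
contact_force: [0.9, -0.8, -4.2]
opening: 0.346
finger_force: 30.0
time: 11.95
tcp_pos: [0.4749, 0.254, 0.1107]
tool_rot: [0.223, 0.001, 0.975, -0.0]
contact_force: [-3.6, -2.1, 4.2]
opening: 0.344
finger_force: 30.0
tcp [0.4748 0.254  0.1108] tz [ 0.434 -0.001 -0.901] mouth along 0.0138 lateral in tool [-0.0002 -0.0002  0.    ] F [-3.6 -2.3  4. ] 0.34660629935622267
proj side: mouth [239.3 176.6] tip [236. 171.] top: mouth [199.1 205.4] [197.3 208. ]
```

```bash
python3 -m pendant '[[0,0,0,0,0,0.12,0],[0,0,0,0,0,0.12,0],[0,0,0,0,0,0,0],[0,0,0,0,0,0,0],[0,0,0,0,0,0,0]]'; python3 chk.py pics/s.png; python3 c2.py
```

```text
time: 12.68
tcp_pos: [0.4774, 0.254, 0.1055]
tool_rot: [0.223, 0.001, 0.975, -0.0]
contact_force: [-5.3, -3.3, 6.6]
opening: 0.345
finger_force: 30.0
tcp [0.4774 0.254  0.1055] tz [ 0.434 -0.001 -0.901] mouth along 0.0079 lateral in tool [-0.0002 -0.0003  0.    ] F [-5.7 -2.3  6.7] 0.346470388507725
proj side: mouth [240.  177.9] tip [236. 171.] top: mouth [199.4 204.9] [197.3 208. ]
dial pred top [194.2 212.7]
s blue px 33 bbox (18, 21, 7, 12) (215, 240, 138, 172)
pred head bbox (12, 20, 13, 14)
pred sleeve bbox (17, 30, 8, 4)
t blue px 70 bbox (9, 7, 15, 7) (180, 212, 196, 222)
pred head bbox (8, 7, 16, 17)
pred sleeve bbox (12, 4, 14, 15)
```

View pics/s.png

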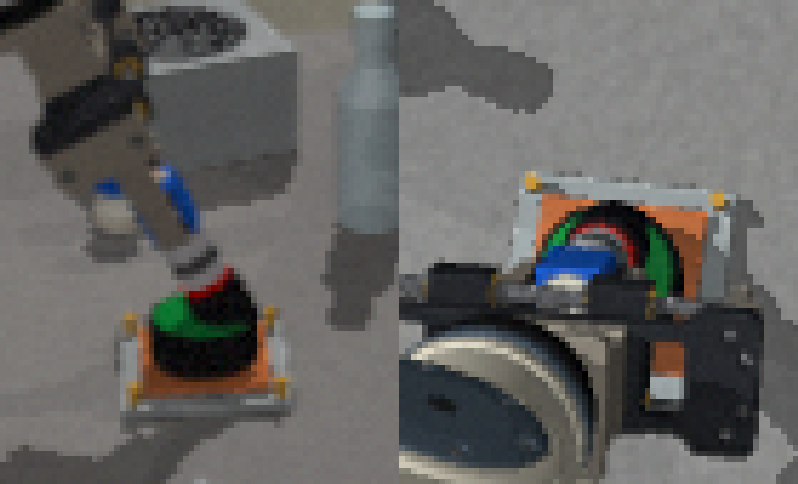

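The mouth presses the collar down onto the boss. The axial force is about 10 N, which implies about 10 mm compression and matches the pose (mouth about 8 mm from the foot). Handing in.

```bash
python3 -c "
from rig import ctrl
print(ctrl.hand_in())"
```

```text
the job is handed in; nothing more can be done
None
```

I handed the job in with the blue coupler snapped square onto the nipple and still gripped at 30 N. By the arm's pose, the mouth is about 8 mm from the foot and the collar about 10 mm down, under roughly 10 N. The yellow coupler and the bystanders were never approached, and the hand-in call gave no verdict back.

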